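# Take the wide picture frame off its hooks and stand it in the gift box

### The job

Lift the wide picture frame up and off the two hooks of its display stand and pack it upright, standing on its long lower edge, in the long narrow cardboard gift box. Lower it until it rests on the bottom of the box before you let go, and leave the square frame hanging where it is.

Things in the scene. Friction and masses are not known exactly. Their poses are not given: they have to be found in the camera images.
- wide_frame: Wide picture frame: open frame of plain light-brown wood, 180 mm wide (y), 124 mm high (z), 16 mm thick (x), bars 20 mm wide, empty inside, about 0.16 kg. Origin: middle of the underside of its lower edge; z up to the top bar. It hangs by the top bar, lower edge 35 mm above the table, on two upturned hooks (8 mm black rods) of a small wooden-footed stand. To free it: lift 20 to 65 mm, then out along its +x.
- wide_frame_top (a point): Centre of the wide frame's top bar (16 mm thick along x, 20 mm high), 114 mm above the frame's origin; same axes. The rods pass through the frame under the bar, 30 mm (+-5) either side of here. On +x their tips, 14 to 22 mm from here, turn up 15 mm above the bar's underside: the frame, once raised, leaves past them to +x (50 mm is ample). On -x uprights, no higher, stand 66 mm away. Pinch here along x from above; it balances.
- square_frame_top (a point): Centre of the top bar of the square frame: same wood, bars and thickness, but 124 mm wide and 124 mm high, hanging in the same way on a second stand of the same kind. To be left alone.
- gift_box_floor (a point): Middle of the inner floor of the long narrow gift box: brown card, open at the top, fixed to the table, outside 54 (x) by 230 (y) by 80 mm high, inside 46 by 222 mm. The point is 4 mm above the table, 76 mm below the rim; y runs along the box's length, z up. Apart from the stands; the small square brown box (85 mm) is another.

How it is judged:
By the outcome, as a careful person would: the job done as asked, in the order asked, and still so for the second after the job is handed in, with the robot touching nothing.
It also fails if it takes over 42 s, if anything falls off the work surface, if the arm or the gripper's body presses on something with over 40 N, if the wrist force passes 120 N, or if a joint passes its speed limit or range.

### The arm

A 6-joint arm with a two-finger parallel gripper is mounted at the origin on the work surface. World frame = base frame: x ahead of the robot, y to its left, z up, the work surface at z = 0. Lengths are in mm, angles in rad, forces in N, time in s.
With the tool pointing down it reaches from about 400 to 825 mm from the base axis. Payload 7 kg.
Tool frame: the origin (TCP) lies at the very end of the fingers, on their centre line; the grasp point (between the pads) lies 19 mm behind it; z points along the fingers, y is the line along which they close (so a half turn about z gives the same grasp; the last joint's range is limited). The gripper opens to 88 mm and grips with 3 to 60 N. Pads are 19 mm wide; open, the fingers measure 130 mm over their backs; the gripper's body (78 mm by 193 mm) begins 47 mm behind the grasp point.
Start: joints at [-0.851, 0.359, 0.012, 0, -1.224, -0.288], TCP at [282.463, -613.033, 226.561] pointing down, gripper open.
Joint ranges: [-3.07, 3.07], [-1.43, 2.12], [-1.02, 1.25], [-3.03, 1.67], [-3.05, -0], [-3.03, 3.03]. Speed limits (rad/s): [2.39, 2.39, 3.01, 3.14, 3.14, 3.14].

### API

Orientations are given as a unit quaternion [x, y, z, w].
In Python, from plant import bot gives the robot as it stands. Calls block until the motion is done:
- bot.move_ptp(position, orientation): joint-space move of the TCP to a pose.
- bot.line_to(position, velocity=150, ori=None): straight line of the TCP; ori=None keeps the orientation; velocity is the mean speed in mm/s.
- bot.move_joints(angles): joint-space move.
- bot.move_gripper(opening, force=None): finger opening in mm; force is the grip in N (None keeps the last); returns when the fingers have stopped.
- bot.pause(seconds).
- bot.solve_ik(position, orientation): joint angles nearest the present ones, or None.
- bot.read_state(): the state.
- bot.camera(name): name is "side" or "top" or "wrist"; returns the picture (480x640x3 uint8, red, green, blue); there is no depth.
- bot.get_calibration(name): a dict with "fx", "fy", "cx", "cy" (pixels), "distortion" ([k1, k2, p1, p2, k3] as OpenCV has them; the pictures are not rectified), "view" (4x4, takes a point from world to camera coordinates); the wrist camera has in their place "T_tool_cam" (4x4, takes a point from camera to tool coordinates, whose origin is the TCP and whose axes are the flange's). Camera axes: x right, y up, looking along -z (the intrinsics and any distortion apply to the point x, -y, -z); pixel columns grow to the right and rows downward; lengths in mm; the calibration is good to about 2 mm. A picture is of the moment at which its call begins: read the wrist's pose just before it. get_calibration takes no time and is no camera call.
A pose or a line that the arm cannot do raises bot.Unreachable and nothing moves.
- bot.close_job(): hands the job in; it is judged then, once.
The state is a dict: "t": time; "joint_pos": joint angles; "qvel": joint speeds; "tau": joint torques, N m; "tcp_pos": TCP position; "eef_rot": TCP orientation; "contact_force": force on the tool from outside, world axes, zero at the start; "moment": the same for the moment, N m; "width": finger opening in mm; "finger_force": force on a finger pad.
Only numpy, scipy, OpenCV 4.12 (cv2) and the standard library are available. Lean on these libraries where they do the work, as an engineer would, in place of code of your own. Each camera call takes 0.05 s, during which the arm holds its last target. There are 200 camera calls.

## Working session

There is one attempt and no reset: what is moved stays moved. The work goes in short steps, each a Python script; the robot and the scene stay as the last script left them, time stands still between calls to the robot, and variables do not carry over. Pictures are saved under pics/ and viewed, at most 10 in all, crops included, and the job is handed in when it is done.

```bash
mkdir -p pics; ls; python3 - <<'E'
from plant import bot
import cv2
for n in("top","side"):
    cv2.imwrite(f"pics/{n}0.png",bot.camera(n)[:,:,::-1]); c=bot.get_calibration(n); print(c)
print(bot.get_calibration("wrist")); s=bot.read_state(); print(s["t"],s["eef_rot"],s["contact_force"])
E
```

```text
pics
{'fx': 466.97781998107405, 'fy': 466.97781998107405, 'cx': 310.87872103671634, 'cy': 249.64251391832502, 'distortion': array([0.01180686, 0.        , 0.        , 0.        , 0.        ]), 'view': array([[ 1.91042058e-02, -9.99810851e-01, -3.64580956e-03,
        -6.26513844e+00],
       [ 9.96712456e-01,  1.87575889e-02,  7.88189866e-02,
        -5.27872188e+02],
       [-7.87356915e-02, -5.13959795e-03,  9.96882278e-01,
        -1.00398901e+03],
       [ 0.00000000e+00,  0.00000000e+00,  0.00000000e+00,
         1.00000000e+00]])}
{'fx': 504.1784660170512, 'fy': 504.1784660170512, 'cx': 316.3074555739317, 'cy': 234.0999850689758, 'distortion': array([-0.14071036,  0.        ,  0.        ,  0.        ,  0.        ]), 'view': array([[-7.31852780e-01, -6.81462304e-01,  7.97730116e-04,
         3.75046486e+02],
       [ 3.86405607e-01, -4.14013420e-01,  8.24186626e-01,
        -2.95954131e+02],
       [-5.61321846e-01,  6.03491521e-01,  5.66317728e-01,
        -9.59641725e+02],
       [ 0.00000000e+00,  0.00000000e+00,  0.00000000e+00,
         1.00000000e+00]])}
{'fx': 415.0728956135193, 'fy': 415.0728956135193, 'cx': 317.1938283269391, 'cy': 238.71032714445104, 'distortion': array([-0.09059579,  0.        ,  0.        ,  0.        ,  0.        ]), 'T_tool_cam': array([[-6.59007716e-04,  9.62103635e-01,  2.72683262e-01,
         7.25729773e+01],
       [ 9.99999724e-01,  7.27632090e-04, -1.50540755e-04,
        -1.28035633e-01],
       [-3.43248899e-04,  2.72683088e-01, -9.62103849e-01,
        -1.58157025e+02],
       [ 0.00000000e+00,  0.00000000e+00,  0.00000000e+00,
         1.00000000e+00]])}
0.1 [-2.14161287e-01  9.76798022e-01  7.19782817e-04 -2.21418422e-04] [-0.79520186  0.40973696 -0.24314795]
```

View pics/top0.png

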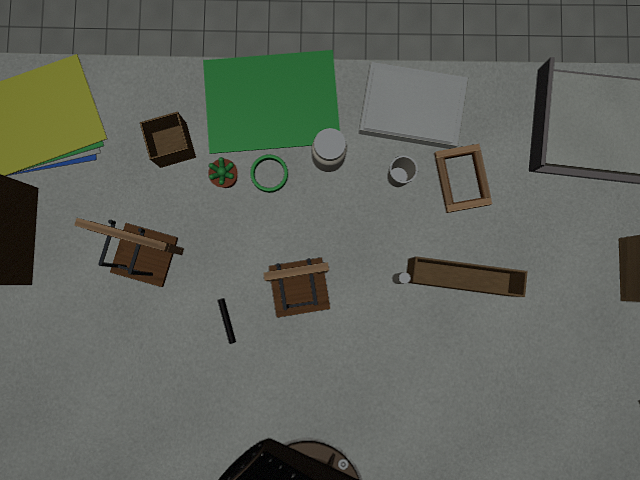

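View pics/side0.png

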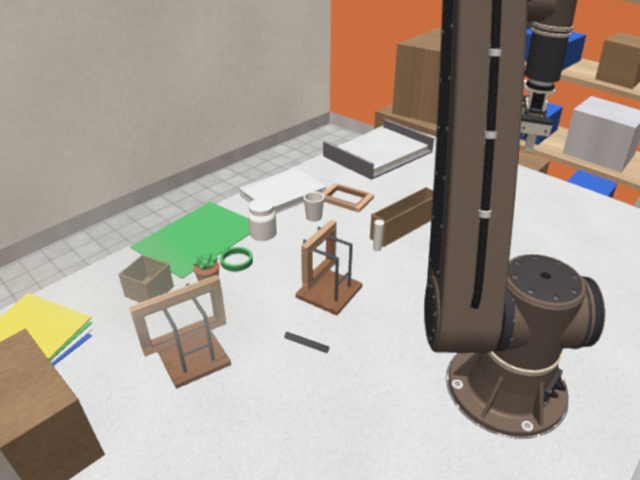

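Top: the wide frame hangs on the left stand (bar about (76,221)–(168,246)). The gift box runs (408,268)–(526,285), with a small white cylinder at its left end (404,278). Next I'll enlarge these areas.

```bash
python3 - <<'E'
import cv2,numpy as np
t=cv2.imread("pics/top0.png"); s=cv2.imread("pics/side0.png")
f=lambda i,x,y,w,h,k:cv2.resize(i[y:y+h,x:x+w],None,fx=k,fy=k,interpolation=cv2.INTER_CUBIC)
a=f(t,65,205,133,90,6); b=f(t,395,245,140,60,5)
a=cv2.convertScaleAbs(a,alpha=1.6)
cv2.imwrite("pics/c1.png",a[:,:798])
cv2.imwrite("pics/c2.png",cv2.convertScaleAbs(b,alpha=1.6))
cv2.imwrite("pics/c3.png",f(s,120,265,130,120,5))
E
```

```text
(no output)
```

View pics/c1.png

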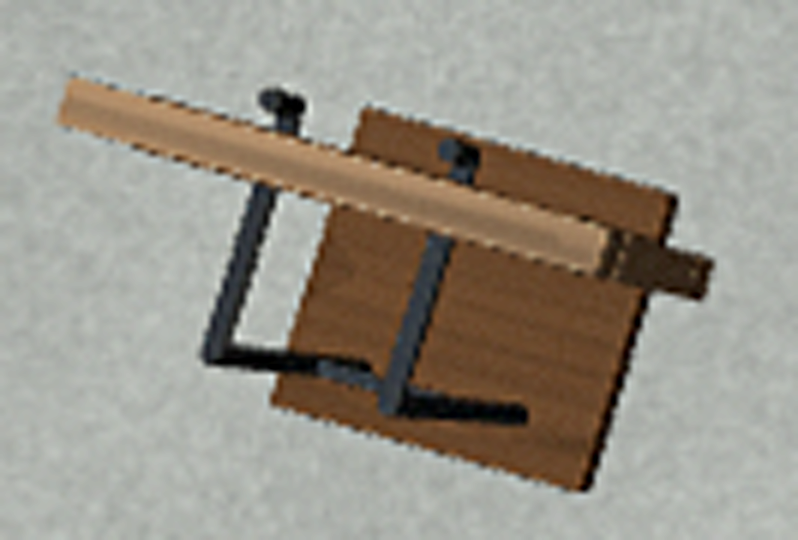

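View pics/c2.png

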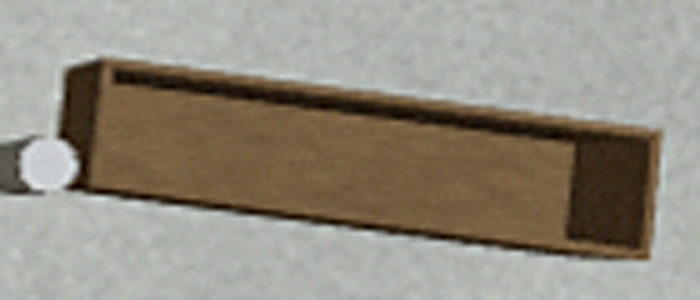

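View pics/c3.png

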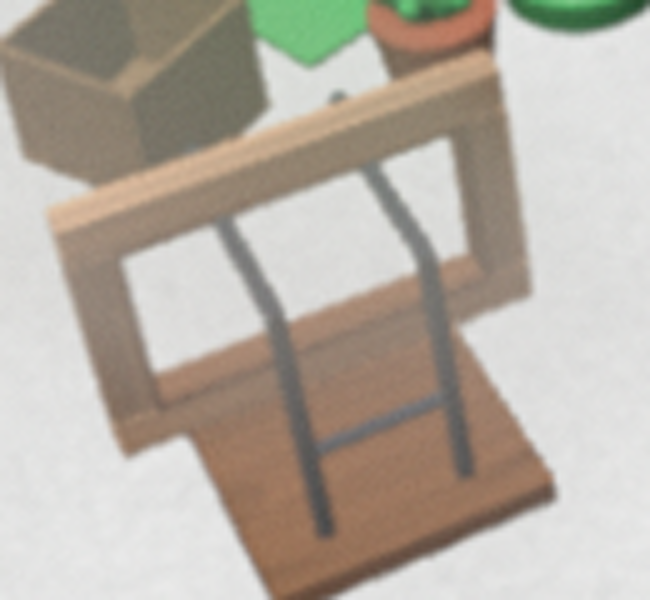

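```bash
cat > h.py <<'E'
import numpy as np, cv2
from plant import bot
def cam(n):
    c=bot.get_calibration(n); K=np.array([[c["fx"],0,c["cx"]],[0,c["fy"],c["cy"]],[0,0,1]]); V=c.get("view"); return K,c["distortion"],V
def ray2plane(n,px,z,V=None):
    K,d,V0=cam(n); V=V0 if V is None else V
    u=cv2.undistortPoints(np.array(px,float).reshape(-1,1,2),K,d).reshape(-1,2)
    R=V[:3,:3]; o=-R.T@V[:3,3]; r=np.c_[u[:,0],-u[:,1],-np.ones(len(u))]@R
    return o+r*((z-o[2])/r[:,2])[:,None]
def proj(n,P,V=None):
    K,d,V0=cam(n); V=V0 if V is None else V
    F=np.diag([1,-1,-1])@V[:3]
    return cv2.projectPoints(np.array(P,float).reshape(-1,1,3),cv2.Rodrigues(F[:,:3])[0],F[:,3],K,d)[0].reshape(-1,2)
E
python3 - <<'E'
from h import *
np.set_printoptions(precision=2,suppress=True)
f=lambda x,k,o:(np.array(x)+.5)/k-.5+o
a=ray2plane("top",f([(70,75),(612,228),(600,278),(58,122)],6,(65,205)),159); print(a)
b=ray2plane("top",f([(104,58),(660,130),(650,260),(85,189)],5,(395,245)),80); print(b)
for q in(a,b):
    print(q.mean(0),[np.linalg.norm(q[i]-q[i-1]) for i in range(4)], [np.degrees(np.arctan2(*(e)[[0,1]])) for e in (q[1]-q[0],q[2]-q[3])])
# side-view check: -x face top corners & top
print((proj("side",a)-(120,265)+.5)*5-.5)
c=ray2plane("top",[[404,277.5]],80);print("cyl",c)
r=bot.read_state();print(r["t"])
E
```

```text
[[570.81 451.35 159.  ]
 [525.28 277.41 159.  ]
 [509.34 280.51 159.  ]
 [555.71 454.27 159.  ]]
[[ 513.72 -212.33   80.  ]
 [ 488.43 -439.86   80.  ]
 [ 435.24 -434.85   80.  ]
 [ 459.66 -204.61   80.  ]]
[540.28 365.88 159.  ] [np.float64(15.377568906047689), np.float64(179.80139942093416), np.float64(16.23933311060878), np.float64(179.84168695446286)] [np.float64(-165.33091747864137), np.float64(-165.0565815801712)]
[ 474.26 -322.92   80.  ] [np.float64(54.60487617920723), np.float64(228.93279961594496), np.float64(53.421352287248986), np.float64(231.53094840517846)] [np.float64(-173.65851411155788), np.float64(-173.94671410761345)]
[[ 44.08 199.54]
 [485.38  40.41]
 [504.07  61.48]
 [ 57.86 222.7 ]]
cyl [[ 469.4  -189.01   80.  ]]
0.1
```

```bash
cat >> h.py <<'E'
from scipy.spatial.transform import Rotation as Ro
FC=np.array([540.3,365.9]); FY=np.radians(-14.8); BC=np.array([474.3,-322.9]); BY=np.radians(-6.2)
def ori(yaw,flip):
    # tool y along the frame x (yaw), z down
    yaw=yaw+np.pi*flip; c,s=np.cos(yaw),np.sin(yaw)
    return Ro.from_matrix(np.array([[-s,c,0],[c,s,0],[0,0,-1]]).T.T @ np.eye(3)).as_quat()
def wV():
    s=bot.read_state(); T=np.eye(4); T[:3,:3]=Ro.from_quat(s["eef_rot"]).as_matrix(); T[:3,3]=s["tcp_pos"]
    return np.linalg.inv(T@bot.get_calibration("wrist")["T_tool_cam"])
E
python3 - <<'E'
from h import *
np.set_printoptions(precision=2,suppress=True)
for fl in(0,1):
    print(Ro.from_quat(ori(FY,fl)).as_matrix()[:,1])
    print(bot.solve_ik([*FC,300],ori(FY,fl)),bot.solve_ik([*BC,99],ori(BY,fl)),bot.solve_ik([*(FC+60*np.array([.967,-.256])),345],ori(FY,fl)))
fl=min((0,1),key=lambda f:abs(bot.solve_ik([*FC,300],ori(FY,f))[5]))
print(fl)
bot.move_ptp([*FC,300],ori(FY,fl)); bot.move_gripper(70)
V=wV(); im=bot.camera("wrist")[:,:,::-1].copy()
x=np.array([.967,-.256,0]);y=np.array([.256,.967,0]);C=np.array([*FC,159])
for p in proj("wrist",[C+a*x+b*y for a in(-8,8) for b in(-90,0,90)],V): cv2.circle(im,tuple(int(round(v)) for v in p),3,(0,0,255),1)
cv2.imwrite("pics/w1.png",im); np.save("V1.npy",V); print(bot.read_state()["t"])
E
```

```text
[ 0.97 -0.26  0.  ]
[ 0.89  0.29  0.08  0.   -1.36  1.99] [-0.26  0.31 -0.38  0.   -0.88 -2.99] [ 0.81  0.35  0.26  0.   -1.48  2.07]
[-0.97  0.26  0.  ]
[ 0.89  0.29  0.08  0.   -1.36 -1.15] [-0.26  0.31 -0.38  0.   -0.88  0.15] [ 0.81  0.35  0.26  0.   -1.48 -1.07]
1
4.25
```

View pics/w1.png

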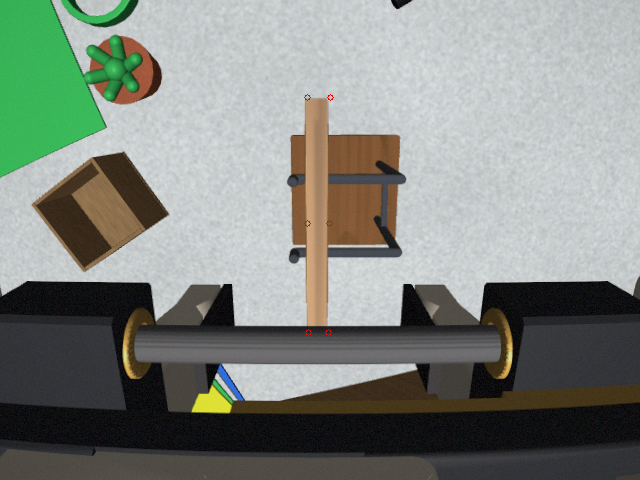

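The wrist view confirms the pose: the bar edges (306–328 px, far end row 97) lie within about 1 px of the predicted marks, and the hooks at rows 180 and 253 straddle the grasp point. I'll grasp, lift and bring it out.

```bash
python3 - <<'E'
from h import *
np.set_printoptions(precision=2,suppress=True)
x=np.array([np.cos(FY),np.sin(FY)])
def rep(n):
    s=bot.read_state(); print(n,round(s["t"],2),s["tcp_pos"],s["width"],s["finger_force"],s["contact_force"])
bot.line_to([*FC,190],200); bot.line_to([*FC,130],80); rep("down")
bot.move_gripper(0,30); rep("grip")
bot.line_to([*FC,172],60); rep("lift")
bot.line_to([*(FC+65*x),172],80); rep("out")
bot.line_to([*(FC+65*x),345],200); rep("up")
cv2.imwrite("pics/t2.png",cv2.convertScaleAbs(np.hstack([bot.camera("top")[180:300,:340,::-1],bot.camera("wrist")[:,:,::-1][60:180,160:500]]),alpha=1.4))
V=wV(); C=np.array([*(FC+65*x),159+215])
E
```

```text
down 5.85 [540.62 366.15 130.45] 70.01075054629212 0.0 [0.23 0.89 0.1 ]
grip 6.75 [540.33 365.9  130.01] 15.605042466182029 30.000063478946686 [ 0.13 -0.11  0.16]
lift 7.6 [540.06 365.73 171.69] 16.047832320337314 29.999784529209137 [ 0.25 -0.49 -0.92]
out 8.57 [602.91 349.31 171.95] 15.799720355813715 29.99976396560669 [ 0.19  0.47 -1.09]
up 9.58 [602.49 349.19 343.54] 15.835019757994282 29.99975234270096 [ 0.57  0.59 -1.18]
```

View pics/t2.png

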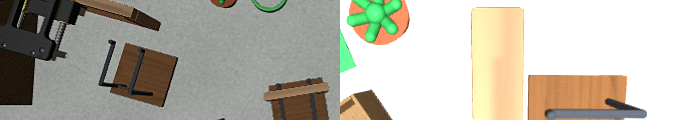

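The frame is off its stand, held upright, with 1.2 N of load. I'll carry it high over the square frame's stand to above the box.

```bash
python3 - <<'E'
from h import *
np.set_printoptions(precision=2,suppress=True)
bot.line_to([*BC,345],200,ori(BY,1)); bot.line_to([*BC,210],120); bot.pause(.3)
s=bot.read_state(); print(s["t"],s["tcp_pos"],s["width"],s["contact_force"],s["moment"],Ro.from_quat(s["eef_rot"]).as_matrix()[:,1])
V=wV(); im=bot.camera("wrist")[:,:,::-1].copy()
x=np.array([np.cos(BY),np.sin(BY),0]);y=np.array([-x[1],x[0],0])
def mark(P,c):
    for p in proj("wrist",P,V): cv2.circle(im,tuple(int(round(v)) for v in p),3,c,1)
C=np.array([*BC,80]); mark([C+a*x+b*y for a in(-27,27) for b in(-115,115)],(0,0,255))
C=np.array([*BC,239]); mark([C+a*x+b*y for a in(-8,8) for b in(-90,90)],(255,0,0))
cv2.imwrite("pics/w3.png",im)
E
```

```text
14.8333 [ 474.41 -322.95  210.38] 15.832063449506865 [ 0.56 -0.03 -1.95] [0.07 0.1  0.04] [-0.99  0.11 -0.  ]
```

View pics/w3.png

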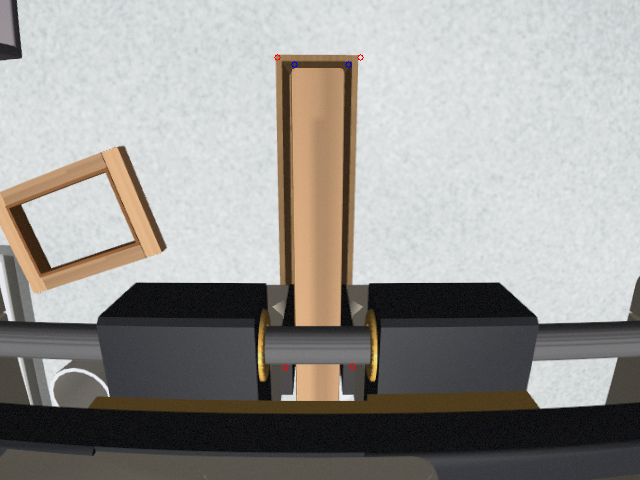

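The frame is aligned with the box: box edges 277–358 against marks 277–360, frame 291–345, and the offsets are about 1 mm. I'll lower it until contact.

```bash
python3 - <<'E'
from h import *
np.set_printoptions(precision=2,suppress=True)
bot.line_to([*BC,130],80); bot.line_to([*BC,105],40); bot.pause(.3)
f0=bot.read_state()["contact_force"][2]; z=105
while z>92:
    z-=1; bot.line_to([*BC,z],20); bot.pause(.1)
    s=bot.read_state(); f=s["contact_force"]; print(z,round(s["tcp_pos"][2],1),f,round(s["t"],1))
    if f[2]-f0>3: break
bot.move_gripper(40); bot.pause(.3); s=bot.read_state(); print(s["t"],s["width"],s["contact_force"])
bot.line_to([*BC,260],150)
V=wV(); im=bot.camera("wrist")[:,:,::-1]
cv2.imwrite("pics/f.png",np.hstack([cv2.resize(im,(400,300)),cv2.resize(bot.camera("side")[140:290,250:450,::-1],(400,300))]))
print(bot.read_state()["t"])
E
```

```text
104 104.0 [-1.2  -0.19 -1.98] 17.5
103 103.0 [-0.45 -0.91 -1.77] 17.8
102 102.0 [ 0.27 -0.35 -0.93] 18.2
101 101.0 [ 0.45 -0.21 -1.09] 18.5
100 100.0 [-0.08  0.11 -1.62] 18.9
99 99.1 [ 0.24 -1.09 -0.41] 19.2
98 99.0 [-0.8   2.66  7.84] 19.6
20.5167 39.81758894661321 [ 0.18 -0.53 -0.06]
21.85
```

View pics/f.png

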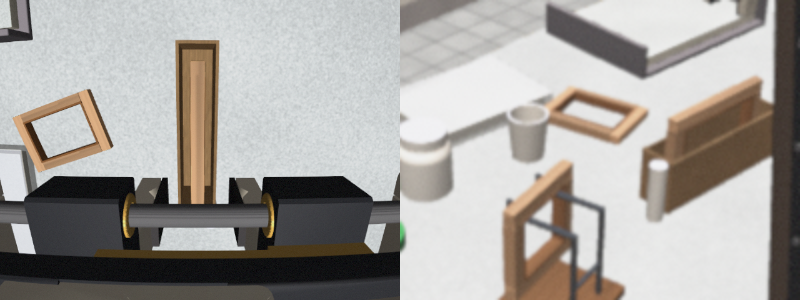

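The frame stands upright in the box and the square frame is still hanging. The gripper is clear, so I'll hand in.

```bash
python3 -c "
from plant import bot
print(bot.close_job())"
```

```text
the job is handed in; nothing more can be done
None
```

The wide frame is standing upright on the floor of the long gift box, let go only after it touched bottom; the square frame is still hanging, and I handed the job in at about 22 s.

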